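# Stow the connector spanners in the shadow tray

### The job

Put the open-ended spanner and the hook spanner away in the shadow tray: lay each one fully down in the cut-out of its own shape, setting it down rather than dropping it. Then slide the tray's keeper bar over the grips until it comes up against its stop, and leave the other things on the bench where they are.

Things in the scene. Friction and masses are not known exactly. Their poses are not given: they have to be found in the camera images.
- spanner_mid (a point): Open-ended spanner, 0.11-0.22 kg, lying flat: middle of its blue straight grip (16 mm wide, 16 high, 8 mm thick steel end), 8 mm above its underside. Axes: x along the tool to the steel end, z up. Grip from x = -65 to +35 mm (black rings near the tail), 14 mm wide neck to 50, symmetrical two-pronged head 38 mm wide from 50 to 86 mm. Grip it here, across y.
- spanner_head (a point): Middle of the open-ended spanner's steel head: 66 mm along the tool's x from its middle point; same height and axes.
- hook_spanner_mid (a point): Hook spanner, 0.11-0.22 kg, lying flat: middle of its blue straight grip (16 mm wide, 16 high, 8 mm thick steel end), 8 mm above its underside. Axes: x along the tool to the steel end, y to the hook's side, z up. Grip from x = -65 to +35 mm, then a neck; at x = 62 to 76 a cross arm reaches to y = +42 mm, its tip bent back to x = 46. Grip it here, across y.
- hook_spanner_head (a point): Middle of the hook spanner's steel hook: x = 66, y = 20 mm from its middle point; same height and axes.
- spanner_pocket (a point): Where the open-ended spanner's middle point lies, axes the same way, when it is fully home in its pocket: the right-hand cut-out (tray's y = -50 mm), with a wide rectangular head end. The pocket is 3 mm larger than the tool all round, 8 mm deep, its floor 6 mm above the bench. This point is level with the deck's top, 14 mm above the bench. A seated grip stands 8 mm proud of the deck.
- spanner_pocket_head (a point): Where the head point of the open-ended spanner lies when it is fully home; same axes as the tray.
- hook_spanner_pocket (a point): Where the hook spanner's middle point lies, axes the same way, when it is fully home in its pocket: the left-hand cut-out (tray's y = +50 mm), with an arm to the +y side. The pocket is 3 mm larger than the tool all round, 8 mm deep, its floor 6 mm above the bench. This point is level with the deck's top, 14 mm above the bench. A seated grip stands 8 mm proud of the deck.
- hook_spanner_pocket_head (a point): Where the head point of the hook spanner lies when it is fully home; same axes as the tray.
- tray: Fixed tray: black deck, grey floor in its cut-outs. Origin on the bench, midway between the pockets' middle points; x towards the pockets' heads, z up. Spans x -135 to 100, y -115 to 115 mm; rails at y = +-110, x -134 to -26, are 24.5 mm high. A finger channel x -20 to 20 mm, as deep as the pockets, crosses the whole tray: fingers holding a grip there can go down to the floor, 6 mm up.
- bar (a joint): Travel of the keeper bar along the tray's +x, in m: 0 = drawn fully back, clear of the tools; 0.06 = fully home against its stop, over the grips' tail ends. It starts at 0 to 0.014 and stays where it is left; about 2 N of friction.
- bar_tab (a point): Centre of the keeper bar's dark upright tab: 10 mm thick in the tray's x, 44 wide in y, from 31 to 63 mm above the bench (this point 47), axes as the tray. It stands on the middle of the aluminium bar, 25 x 230 mm, across the tray's near end, 25 to 31 mm above the bench: 3 mm clear of seated tools, blocked by unseated ones. Slides along x only: push the tab.
- flange_near: Bystander, to be left in place: dark steel connector flange, about 74 x 44 mm plate, 35 mm high with a round boss. Origin at the centre of its underside.
- flange_mid: Bystander, to be left in place: grey connector flange, about 74 x 44 mm plate, 35 mm high. Origin at the centre of its underside.
- flange_far: Bystander, to be left in place: blue connector flange, about 74 x 44 mm plate, 35 mm high. Origin at the centre of its underside.
- canister: Bystander, to be left in place: black upright canister, 72 mm diameter, 90 mm tall. Origin at the centre of its underside.
- dish: Bystander, to be left in place: steel bowl, 70 mm across, 28 mm high. Origin at the centre of its underside.
- screwdriver: Bystander, to be left in place: screwdriver lying on the far part of the bench. Origin on it, at the bench.
- dust_cap: Bystander, to be left in place: black plastic disc-shaped cap, 42 mm diameter, 20 mm high. Origin at the centre of its underside.

How it is judged:
On the way:
1. both spanners lie fully down in their own pockets while the keeper bar is still back (horizontal distance between spanner_mid and spanner_pocket below 0.006 m and horizontal distance between spanner_head and spanner_pocket_head below 0.008 m and z of spanner_mid in the frame of spanner_pocket below 0.003 m and z of spanner_head in the frame of spanner_pocket below 0.004 m and angle between each of spanner_mid, hook_spanner_mid's own z axis and vertical below 0.06 rad and horizontal distance between hook_spanner_mid and hook_spanner_pocket below 0.006 m and horizontal distance between hook_spanner_head and hook_spanner_pocket_head below 0.008 m and z of hook_spanner_mid in the frame of hook_spanner_pocket below 0.003 m and z of hook_spanner_head in the frame of hook_spanner_pocket below 0.004 m and value of joint bar below 0.03 m), for 0.2 s.
At the end, for the whole second after the job is handed in: Both spanners lie at rest in their own pockets (middle point within 6 mm and head point within 8 mm of the pocket's points seen from above, middle no more than 3 mm and head no more than 4 mm high, tilt under 0.06 rad) and the keeper bar is home: its travel is over 56 mm of 60 (horizontal distance between spanner_mid and spanner_pocket below 0.006 m and horizontal distance between spanner_head and spanner_pocket_head below 0.008 m and z of spanner_mid in the frame of spanner_pocket below 0.003 m and z of spanner_head in the frame of spanner_pocket below 0.004 m and angle between each of spanner_mid, hook_spanner_mid's own z axis and vertical below 0.06 rad and horizontal distance between hook_spanner_mid and hook_spanner_pocket below 0.006 m and horizontal distance between hook_spanner_head and hook_spanner_pocket_head below 0.008 m and z of hook_spanner_mid in the frame of hook_spanner_pocket below 0.003 m and z of hook_spanner_head in the frame of hook_spanner_pocket below 0.004 m and value of joint bar above 0.056 m and linear speed of each of spanner, hook_spanner below 0.02 m/s); the robot touches nothing.
It fails at once if the open-ended spanner is dropped or flung: it moves faster than 0.6 m/s while the fingers do not hold it (linear speed of spanner above 0.6 m/s and contact force between spanner and the fingers below 0.1 N).
It fails at once if the hook spanner is dropped or flung: it moves faster than 0.6 m/s while the fingers do not hold it (linear speed of hook_spanner above 0.6 m/s and contact force between hook_spanner and the fingers below 0.1 N).
It fails at once if a bystander is moved more than 30 mm (distance of any of flange_near, flange_mid, flange_far, canister, dish, screwdriver, dust_cap from where it was at the start of the episode above 0.03 m).
It also fails if it takes over 72 s, if anything falls off the work surface, if the arm or the gripper's body presses on something with over 40 N, if the wrist force passes 120 N, or if a joint passes its speed limit or range.

### The arm

A 7-joint arm with a two-finger parallel gripper is mounted at the origin on the work surface. World frame = base frame: x ahead of the robot, y to its left, z up, the work surface at z = 0. Lengths are in m, angles in rad, forces in N, time in s.
With the tool pointing down it reaches from about 0.425 to 0.925 m from the base axis. Payload 6.8 kg.
Tool frame: the origin (TCP) lies on the front face of the gripper's body, between the roots of the fingers; the fingertips stand 73 mm ahead of it and the grasp point (between the pads) lies 54 mm ahead of it; z points along the fingers, y is the line along which they close (so a half turn about z gives the same grasp; the last joint's range is limited). The gripper opens to 85 mm and grips with 20 to 120 N. Pads are 22 mm wide; open, the fingers measure 114 mm over their backs; the gripper's body (76 mm by 85 mm) begins 54 mm behind the grasp point. The pads swing forward as they close: fully open they stand 13 mm farther back than shut.
Start: joints at [-1.223, 0.477, 0.022, 1.555, -0.011, 1.109, -0.083], TCP at [0.297, 0.606, 0.304] pointing down, gripper open.
Joint ranges: [-2.96, 2.96], [-0.34, 2.1], [-1.41, 1.46], [0.24, 2.44], [-1.37, 4.51], [0.17, 1.92], [-2.96, 2.96]. Speed limits (rad/s): [2.39, 2.39, 3.14, 3.14, 3.14, 3.14, 3.14].

### API

Orientations are given as a unit quaternion [w, x, y, z].
In Python, from station import bot, optics gives the robot as it stands.
- The arm moves only by the tool drive_tool, never from a script. Its argument "deltas" is a list of rows, each an object with "gripper": the closure in counts, from 0 (fully open) to 255 (shut); "offset": the shift along the tool's x, y, z in units of 1000 mm (1.0 is 1000 mm), a list of three; "angular": the turn, a rotation vector about the tool's x, y, z in units of 45 degrees (1.0 is 45 degrees), a list of three. In form: [{"gripper": gripper, "offset": [dx, dy, dz], "angular": [rx, ry, rz]}, ...]. A call has 1 to 5 rows; each row is the pose to reach, as a shift and turn from the pose commanded when the call began, along the tool's axes at that moment; what a row does not reach only later rows make up. A row lasts 1/10 s, in which the tool goes at most 50 mm and 8.59 degrees, less where a joint would pass 70% of its speed; a pose out of reach is approached as far as the arm can. A call with a number of a shift or a turn outside -1 to 1 is refused whole. A call with a gripper value outside its range is refused whole. The fingers move at their own pace and stop on an object; "grip_force" is the grip in N (left out, the last holds). Time passes only in rows, so rows that repeat a pose let the fingers close. It gives the time, the measured TCP pose, the force, the opening and the grip force at its end, in the units of the state.
- bot.get_obs(): the state, without advancing time (a new reading comes with each control period).
- optics.read_camera(name): name is "side" or "top"; returns the picture (384x512x3 uint8, blue, green, red); there is no depth.
- optics.camera_model(name): a dict with "fx", "fy", "cx", "cy" (pixels), "cam_to_world" (4x4, takes a point from camera to world coordinates). Camera axes: x right, y up, looking along -z (the intrinsics and any distortion apply to the point x, -y, -z); pixel columns grow to the right and rows downward; lengths in m; the calibration is good to about 2 mm. A picture is of the moment at which its call begins. camera_model takes no time and is no camera call.
- bot.hand_in(): hands the job in; it is judged then, once.
The state is a dict: "t": time; "q": joint angles; "joint_vel": joint speeds; "joint_torque": joint torques, N m; "eef_pos": TCP position; "tool_rot": TCP orientation; "contact_force": force on the tool from outside, world axes, zero at the start; "torque": the same for the moment, N m; "gripper_width": opening from 0.0 (shut) to 1.0 (fully open); "grasp_force": force on a finger pad.
Only numpy, scipy, OpenCV 4.12 (cv2) and the standard library are available. Lean on these libraries where they do the work, as an engineer would, in place of code of your own. Each camera call takes 0.05 s, during which the arm holds its last target. There are 200 camera calls.

## Working session

There is one attempt and no reset: what is moved stays moved. The work goes in short steps, Python scripts to look and compute and a tool call to move; the robot and the scene stay as the last step left them, time stands still between calls to the robot, and variables do not carry over. Pictures are saved under pics/ and viewed, at most 10 in all, crops included, and the job is handed in when it is done.

Besides the shell and the picture viewer there is one more tool, called after "Call:" as name(argument=value, ...) on one line, values as JSON. drive_tool: Moves the arm, as the interface text tells. Its arguments: {"type":"object","properties":{"deltas":{"type":"array"},"grip_force":{"type":"number"}},"required":["deltas"]}

```bash
mkdir -p pics; ls; python3 - <<'E'
from station import bot, optics
import cv2, numpy as np
o=bot.get_obs(); print(o)
for n in ("top","side"):
    im=optics.read_camera(n); m=optics.camera_model(n); print(n,m)
    cv2.imwrite(f"pics/{n}0.png",im)
    cv2.imwrite(f"pics/{n}0b.png",cv2.resize(im,(800,600),interpolation=cv2.INTER_CUBIC))
E
```

```text
pics
{'t': 0.0, 'q': array([-1.22309892,  0.47780051,  0.02234509,  1.55644031, -0.0115155 ,
        1.10932509, -0.08310457]), 'joint_vel': array([-1.62263275e-05,  1.21033254e-03, -2.69264545e-04, -4.63223606e-04,
       -3.36819602e-04, -8.18606282e-04, -8.11475583e-04]), 'joint_torque': array([ 8.69385949e-04, -5.96459770e+01,  1.60821039e+00, -2.81194675e+01,
        1.24683927e-02,  9.39139776e-03, -9.91118782e-06]), 'eef_pos': array([0.29692149, 0.60567275, 0.30293014]), 'tool_rot': array([-1.46576679e-04,  2.25928295e-01,  9.74143498e-01, -9.10852944e-04]), 'contact_force': array([ 0.34982349, -0.20213305,  0.94333164]), 'torque': array([-0.04017292, -0.01887769,  0.02656081]), 'grasp_force': 0.0, 'gripper_width': 1.0002455986288108}
top {'fx': 356.94900439700405, 'fy': 356.94900439700405, 'cx': 258.0997719162799, 'cy': 186.1095542085332, 'cam_to_world': array([[ 0.00509667,  0.99948747, -0.03160419,  0.518191  ],
       [-0.99986598,  0.00558521,  0.01538909, -0.09350275],
       [ 0.01555772,  0.03152152,  0.99938198,  1.15072453],
       [ 0.        ,  0.        ,  0.        ,  1.        ]])}
side {'fx': 402.8084697945797, 'fy': 402.8084697945797, 'cx': 259.56711347711433, 'cy': 190.92345962145237, 'cam_to_world': array([[ 0.9969707 ,  0.03162508, -0.07105826,  0.48007046],
       [-0.07706718,  0.52490656, -0.84766371, -1.22091866],
       [ 0.01049151,  0.85057214,  0.52575371,  0.76500304],
       [ 0.        ,  0.        ,  0.        ,  1.        ]])}
```

View pics/top0b.png

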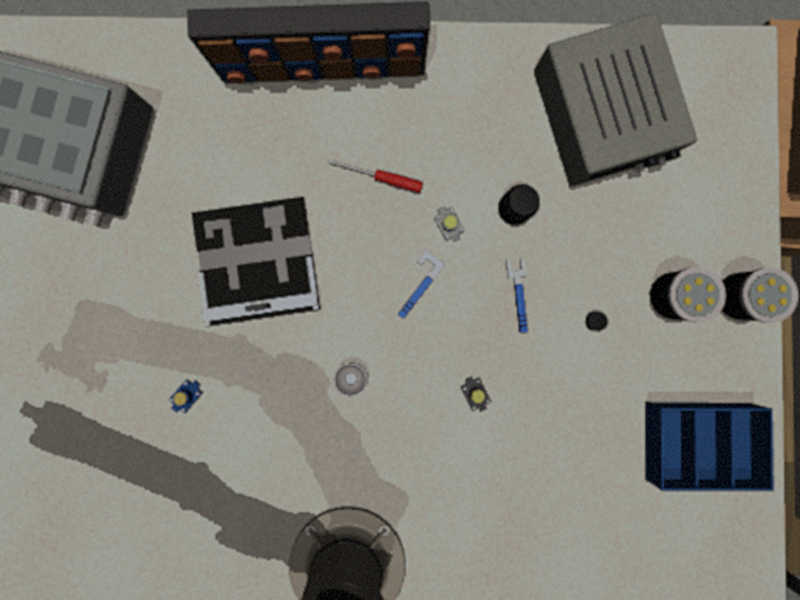

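View pics/side0b.png

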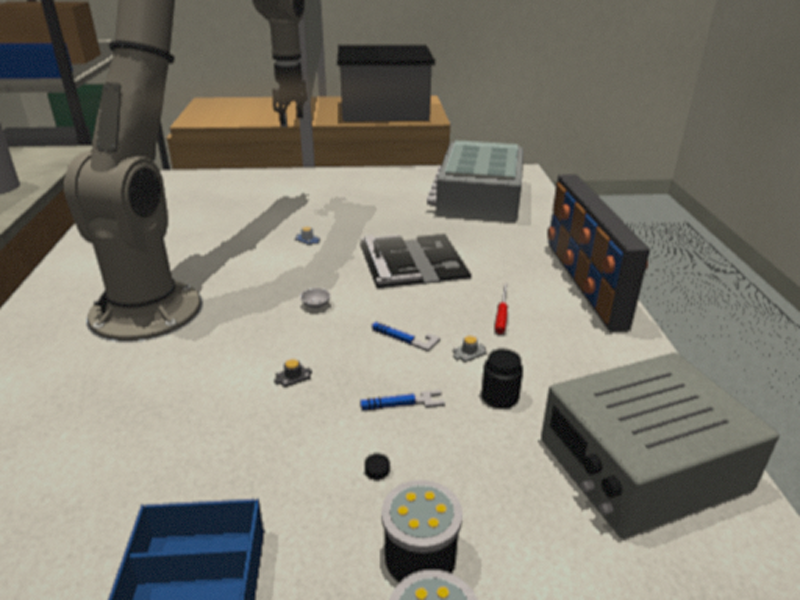

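The top view (800x600) shows the tray at about (255,260), heads pointing up and the bar tab at (258,307). The hook spanner is near (420,285) and the open spanner near (520,297). I'll enlarge both areas.

```bash
cat > h.py <<'E'
from station import bot, optics
import cv2, numpy as np
def ray(n,u,v,z):
    m=optics.camera_model(n); T=m["cam_to_world"]
    d=T[:3,:3]@np.array([(u-m["cx"])/m["fx"],-(v-m["cy"])/m["fy"],-1.]); c=T[:3,3]
    return c+d*(z-c[2])/d[2]
def proj(n,P):
    m=optics.camera_model(n); T=m["cam_to_world"]; p=(np.atleast_2d(P)-T[:3,3])@T[:3,:3]
    return np.c_[m["cx"]+m["fx"]*p[:,0]/-p[:,2], m["cy"]-m["fy"]*p[:,1]/-p[:,2]]
def crop(im,x0,y0,w,h,s,name,interp=cv2.INTER_CUBIC):
    cv2.imwrite(name,cv2.resize(im[y0:y0+h,x0:x0+w],None,fx=s,fy=s,interpolation=interp))
E
python3 - <<'E'
from h import *
im=cv2.imread("pics/top0.png")
crop(im,118,120,92,92,6,"pics/tray.png"); crop(im,245,150,100,70,8,"pics/tools.png")
hsv=cv2.cvtColor(im,cv2.COLOR_BGR2HSV)
mk=cv2.inRange(hsv,(100,120,60),(130,255,255)); mk[:150]=0; mk[230:]=0; mk[:,:230]=0; mk[:,400:]=0
n,l,st,c=cv2.connectedComponentsWithStats(mk)
for i in range(1,n):
    if st[i,4]<20: continue
    print(st[i],c[i]); pts=np.argwhere(l==i)[:,::-1].astype(np.float32)
    P=np.array([ray("top",u,v,.012)[:2] for u,v in pts]); mu=P.mean(0); w,V=np.linalg.eigh(np.cov((P-mu).T)); print(mu,V[:,1],np.sqrt(12*w))
E
```

```text
[255 177  21  26 120] [265.49166667 189.51666667]
[ 0.5434708  -0.13470589] [-0.79825018  0.60232603] [0.01290945 0.09649067]
[330 182   7  31 137] [333.03649635 196.35766423]
[ 0.5227544  -0.35100281] [-0.99437739 -0.1058943 ] [0.01469471 0.09483222]
```

View pics/tray.png

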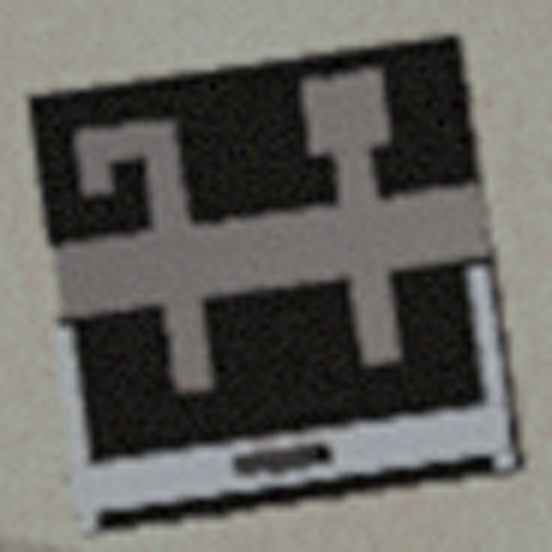

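View pics/tools.png

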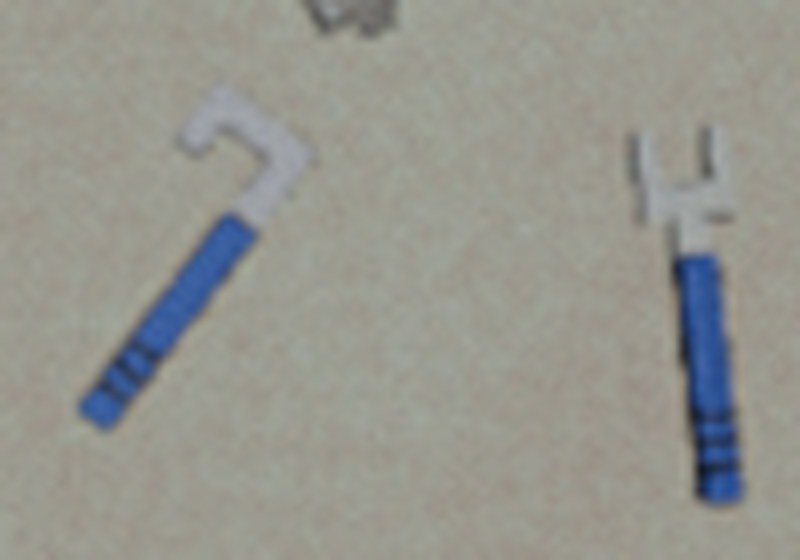

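```bash
cat > fit.py <<'E'
from h import *
from scipy.optimize import least_squares
def fit(n,pts,x0):
    pts=np.array(pts,float); uv=pts[:,:2]
    def f(p):
        c,s=np.cos(p[2]),np.sin(p[2])
        W=np.c_[p[0]+c*pts[:,2]-s*pts[:,3],p[1]+s*pts[:,2]+c*pts[:,3],pts[:,4]]
        return (proj(n,W)-uv)
    r=least_squares(lambda p:f(p).ravel(),x0,loss='soft_l1'); return r.x,f(r.x)
def up(L,s,ox,oy,z=None): return [((a+.5)/s-.5+ox,(b+.5)/s-.5+oy,x/1e3,y/1e3,zz) for a,b,x,y,zz in L]
E
python3 - <<'E'
from fit import *
np.set_printoptions(precision=4,suppress=True)
z=.014
T=[(30,97,100,115,z),(460,37,100,-115,z),(52,243,20,115,z),(478,183,20,-115,z),(62,318,-20,115,z),(488,262,-20,-115,z),
(362,367,-68,-39,z),(402,360,-68,-61,z),(175,392,-68,61,z),(214,387,-68,39,z),(303,82,89,-28,z),(382,68,89,-72,z),(75,130,79,95,z),(178,122,79,40,z)]
g=.016;s=.008
H=[(80,410,-65,8,g),(103,430,-65,-8,g),(228,210,35,8,g),(258,235,35,-8,g),(316,155,76,-7,s),(220,82,76,42,s),(180,140,46,42,s)]
S=[(698,503,-65,8,g),(742,500,-65,-8,g),(675,257,35,8,g),(717,253,35,-8,g),(628,133,86,19,s),(720,125,86,-19,s),(640,222,50,19,s),(735,213,50,-19,s)]
for nm,L,k,ox,oy,x0 in (("tray",T,6,118,120,(.57,.2,.1)),("hook",H,8,245,150,(.54,-.13,-.6)),("span",S,8,245,150,(.52,-.35,.1))):
    p,r=fit("top",up(L,k,ox,oy),x0); print(nm,p,np.degrees(p[2])); print(r.round(1).tolist())
    if nm=="tray":
        R=np.array([[np.cos(p[2]),-np.sin(p[2])],[np.sin(p[2]),np.cos(p[2])]]); print("spocket",p[:2]+R@[0,-.05],"hpocket",p[:2]+R@[0,.05])
        t=ray("top",(282+.5)/6-.5+118,(458+.5)/6-.5+120,.063)[:2]; print("tab world",t,"in tray",R.T@(t-p[:2]))
E
```

```text
tray [0.6306 0.1926 0.1463] 8.383081313916831
[[0.1, -0.2], [0.2, -0.1], [-0.3, 0.3], [0.6, 0.3], [-0.4, 0.2], [0.6, -0.5], [-0.1, 0.2], [0.1, 0.4], [-0.3, 0.5], [0.1, 0.3], [-0.3, -0.5], [0.3, -0.0], [-0.3, -0.1], [-0.3, -1.1]]
spocket [0.6379 0.1431] hpocket [0.6233 0.242 ]
tab world [0.5212 0.1734] in tray [-0.111 -0.003]
hook [ 0.5542 -0.1435 -0.6527] -37.39504377570194
[[-0.7, -0.0], [0.4, 0.5], [-0.0, 0.1], [0.2, 0.0], [0.3, -0.1], [0.2, -0.3], [-0.5, -0.2]]
span [ 0.536  -0.3485  0.1055] 6.045996496568892
[[0.4, 0.3], [-0.1, 0.2], [-0.1, -0.2], [-0.4, -0.2], [0.2, 0.0], [0.4, -0.1], [-0.1, 0.0], [-0.3, -0.0]]
```

```bash
cat > go.py <<'E'
import sys
from h import *
from scipy.spatial.transform import Rotation as Ro
def go(x,y,z,phi):
    o=bot.get_obs(); q=o["tool_rot"]; R=Ro.from_quat([q[1],q[2],q[3],q[0]]); f=np.radians(phi)
    G=Ro.from_matrix(np.array([[-np.cos(f),-np.sin(f),0],[-np.sin(f),np.cos(f),0],[0,0,-1.]]).T@np.eye(3)) if 0 else Ro.from_matrix(np.column_stack([[-np.cos(f),-np.sin(f),0],[-np.sin(f),np.cos(f),0],[0,0,-1.]]))
    d=R.inv().apply(np.array([x,y,z])-o["eef_pos"]); a=(R.inv()*G).as_rotvec()/(np.pi/4)
    print("t",round(o["t"],2),"q1,q7",o["q"][[0,6]].round(2),"off",d.round(4),"ang",a.round(3),"w",round(o["gripper_width"],3))
if __name__=="__main__": go(*map(float,sys.argv[1:5]))
E
sed -i 's/np.array(\[\[-np.cos(f),-np.sin(f),0\],.*if 0 else Ro.from_matrix(//; s/G=Ro.from_matrix(np.column/G=Ro.from_matrix(np.column/' go.py
sed -n 5,9p go.py; python3 go.py .56 .15 .2 -30
```

```text
o=bot.get_obs(); q=o["tool_rot"]; R=Ro.from_quat([q[1],q[2],q[3],q[0]]); f=np.radians(phi)
    G=Ro.from_matrix(np.column_stack([[-np.cos(f),-np.sin(f),0],[-np.sin(f),np.cos(f),0],[0,0,-1.]]))
    d=R.inv().apply(np.array([x,y,z])-o["eef_pos"]); a=(R.inv()*G).as_rotvec()/(np.pi/4)
    print("t",round(o["t"],2),"q1,q7",o["q"][[0,6]].round(2),"off",d.round(4),"ang",a.round(3),"w",round(o["gripper_width"],3))
if __name__=="__main__": go(*map(float,sys.argv[1:5]))
t 0.1 q1,q7 [-1.22 -0.08] off [-0.4368 -0.2932  0.1036] ang [-0.002  0.     0.086] w 1.003
```

Call:
drive_tool(deltas=[{"gripper":0,"offset":[-0.2,-0.14,0.02],"angular":[0,0,0.04]},{"gripper":0,"offset":[-0.2,-0.14,0.02],"angular":[0,0,0.04]},{"gripper":0,"offset":[-0.2,-0.14,0.02],"angular":[0,0,0.04]},{"gripper":0,"offset":[-0.2,-0.14,0.02],"angular":[0,0,0.04]},{"gripper":0,"offset":[-0.2,-0.14,0.02],"angular":[0,0,0.04]}], grip_force=50)

```text
t: 0.6
eef_pos: [0.4159, 0.3897, 0.2834]
tool_rot: [0.0, 0.242, 0.97, -0.0]
contact_force: [0.4, 0.3, -0.6]
gripper_width: 1.002
grasp_force: 0.0
```

```bash
python3 go.py .554 -.1435 .2 -37.4
```

```text
t 0.6 q1,q7 [-0.93  0.25] off [-0.372  -0.4061  0.0839] ang [-0.001  0.     0.209] w 1.002
```

Call:
drive_tool(deltas=[{"gripper":0,"offset":[-0.17,-0.18,0.03],"angular":[0,0,0.1]},{"gripper":0,"offset":[-0.17,-0.18,0.03],"angular":[0,0,0.1]},{"gripper":0,"offset":[-0.17,-0.18,0.03],"angular":[0,0,0.1]},{"gripper":0,"offset":[-0.17,-0.18,0.03],"angular":[0,0,0.1]},{"gripper":0,"offset":[-0.17,-0.18,0.03],"angular":[0,0,0.1]}])

```text
t: 1.1
eef_pos: [0.481, 0.1516, 0.2536]
tool_rot: [-0.0, 0.279, 0.96, -0.0]
contact_force: [1.4, 0.4, -0.0]
gripper_width: 1.0
grasp_force: 0.0
```

```bash
python3 go.py .554 -.1435 .17 -37.4
```

```text
t 1.1 q1,q7 [-0.6   0.64] off [-0.2198 -0.21    0.0836] ang [-0.    -0.     0.111] w 1.0
```

Call:
drive_tool(deltas=[{"gripper":0,"offset":[-0.17,-0.16,0.04],"angular":[0,0,0.1]},{"gripper":0,"offset":[-0.17,-0.16,0.04],"angular":[0,0,0.1]},{"gripper":0,"offset":[-0.17,-0.16,0.04],"angular":[0,0,0.1]},{"gripper":0,"offset":[-0.17,-0.16,0.04],"angular":[0,0,0.1]},{"gripper":0,"offset":[-0.17,-0.16,0.04],"angular":[0,0,0.1]}])

```text
t: 1.6
eef_pos: [0.5386, -0.076, 0.2133]
tool_rot: [-0.0, 0.318, 0.948, -0.001]
contact_force: [0.5, 0.9, 1.2]
gripper_width: 1.0
grasp_force: 0.0
```

```bash
python3 go.py .554 -.1435 .15 -37.4
```

```text
t 1.6 q1,q7 [-0.22  1.09] off [-0.053  -0.0445  0.0634] ang [-0.001  0.     0.008] w 1.0
```

Call:
drive_tool(deltas=[{"gripper":60,"offset":[-0.048,-0.041,0.06],"angular":[0,0,0]},{"gripper":60,"offset":[-0.048,-0.041,0.06],"angular":[0,0,0]},{"gripper":60,"offset":[-0.048,-0.041,0.06],"angular":[0,0,0]},{"gripper":60,"offset":[-0.048,-0.041,0.06],"angular":[0,0,0]},{"gripper":60,"offset":[-0.048,-0.041,0.06],"angular":[0,0,0]}])

```text
t: 2.1
eef_pos: [0.5529, -0.1328, 0.1544]
tool_rot: [0.0, 0.316, 0.949, 0.0]
contact_force: [-0.9, 0.4, 0.0]
gripper_width: 0.767
grasp_force: 0.0
```

```bash
python3 go.py .554 -.1435 .077 -37.4
python3 - <<'E'
from h import *
crop(optics.read_camera("side"),210,180,100,75,8,"pics/s1.png")
E
```

```text
t 2.1 q1,q7 [-0.09  1.24] off [-0.0073 -0.0079  0.0774] ang [0.001 0.    0.013] w 0.767
```

View pics/s1.png

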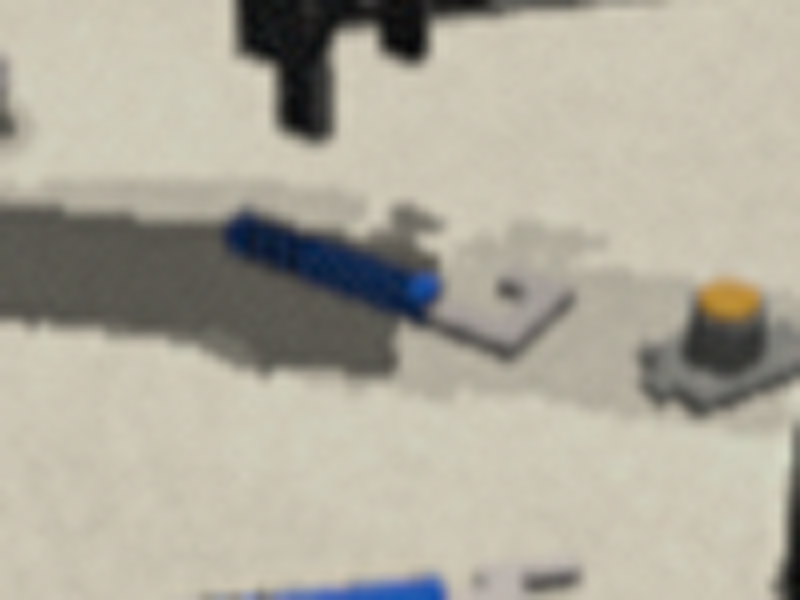

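The fingers (crop 305,100 and 410,40) hang either side of the hook spanner's blue grip (340,255). I'll lower.

Call:
drive_tool(deltas=[{"gripper":60,"offset":[-0.007,-0.008,0.03],"angular":[0,0,0.013]},{"gripper":60,"offset":[-0.007,-0.008,0.055],"angular":[0,0,0.013]},{"gripper":60,"offset":[-0.007,-0.008,0.073],"angular":[0,0,0.013]},{"gripper":60,"offset":[-0.007,-0.008,0.073],"angular":[0,0,0.013]},{"gripper":60,"offset":[-0.007,-0.008,0.073],"angular":[0,0,0.013]}])

```text
t: 2.65
eef_pos: [0.5539, -0.1438, 0.0818]
tool_rot: [0.0, 0.321, 0.947, 0.0]
contact_force: [0.5, -0.1, 0.3]
gripper_width: 0.764
grasp_force: 0.0
```

```bash
python3 go.py .554 -.1435 .077 -37.4
```

```text
t 2.65 q1,q7 [-0.04  1.29] off [0.0001 0.0003 0.0048] ang [ 0.001  0.001 -0.   ] w 0.764
```

Call:
drive_tool(deltas=[{"gripper":120,"offset":[0,0,0.003],"angular":[0,0,0]},{"gripper":255,"offset":[0,0,0.004],"angular":[0,0,0]},{"gripper":255,"offset":[0,0,0.004],"angular":[0,0,0]},{"gripper":255,"offset":[0,0,0.004],"angular":[0,0,0]},{"gripper":255,"offset":[0,0,0.004],"angular":[0,0,0]}], grip_force=60)

```text
t: 3.15
eef_pos: [0.5538, -0.1446, 0.0777]
tool_rot: [0.001, 0.321, 0.947, 0.0]
contact_force: [-0.6, 1.4, 6.1]
gripper_width: 0.162
grasp_force: 59.4
```

Call:
drive_tool(deltas=[{"gripper":255,"offset":[0,0,0],"angular":[0,0,0]},{"gripper":255,"offset":[0,0,0],"angular":[0,0,0]},{"gripper":255,"offset":[0,0,0],"angular":[0,0,0]}])

```text
t: 3.45
eef_pos: [0.5538, -0.1446, 0.0777]
tool_rot: [0.001, 0.321, 0.947, 0.0]
contact_force: [-0.2, 1.0, 5.7]
gripper_width: 0.169
grasp_force: 59.4
```

Call:
drive_tool(deltas=[{"gripper":255,"offset":[0,0,-0.03],"angular":[0,0,0]},{"gripper":255,"offset":[0,0,-0.07],"angular":[0,0,0]},{"gripper":255,"offset":[0,0,-0.1],"angular":[0,0,0]},{"gripper":255,"offset":[0,0,-0.1],"angular":[0,0,0]}])

```text
t: 3.85
eef_pos: [0.5555, -0.1455, 0.181]
tool_rot: [0.004, 0.322, 0.947, 0.001]
contact_force: [0.6, -0.5, -0.4]
gripper_width: 0.167
grasp_force: 58.9
```

```bash
python3 go.py .6233 .242 .18 8.4
```

```text
t 3.85 q1,q7 [-0.09  1.24] off [0.1823 0.3486 0.0012] ang [ 1.000e-03  1.000e-02 -1.021e+00] w 0.167
```

Call:
drive_tool(deltas=[{"gripper":255,"offset":[0.01,0.025,0],"angular":[0,0.005,-0.08]},{"gripper":255,"offset":[0.03,0.06,0],"angular":[0,0.01,-0.2]},{"gripper":255,"offset":[0.05,0.1,0],"angular":[0,0.01,-0.32]},{"gripper":255,"offset":[0.07,0.14,0],"angular":[0,0.01,-0.44]},{"gripper":255,"offset":[0.09,0.175,0],"angular":[0,0.01,-0.55]}])

```text
t: 4.35
eef_pos: [0.5881, 0.0512, 0.1758]
tool_rot: [-0.004, 0.109, 0.994, 0.001]
contact_force: [0.3, 0.2, -1.1]
gripper_width: 0.161
grasp_force: 58.8
```

```bash
python3 go.py .6233 .242 .18 8.4
```

```text
t 4.35 q1,q7 [-0.32  1.26] off [ 0.007   0.1939 -0.0038] ang [ 0.004 -0.011 -0.464] w 0.161
```

Call:
drive_tool(deltas=[{"gripper":255,"offset":[0.001,0.04,0],"angular":[0,0,-0.13]},{"gripper":255,"offset":[0.003,0.08,0],"angular":[0,0,-0.26]},{"gripper":255,"offset":[0.005,0.12,0],"angular":[0,0,-0.39]},{"gripper":255,"offset":[0.006,0.16,0],"angular":[0,0,-0.44]},{"gripper":255,"offset":[0.007,0.18,0],"angular":[0,0,-0.44]}])

```text
t: 4.85
eef_pos: [0.6204, 0.2307, 0.1759]
tool_rot: [-0.004, -0.064, 0.998, 0.003]
contact_force: [-0.3, 1.2, -2.4]
gripper_width: 0.171
grasp_force: 58.9
```

Call:
drive_tool(deltas=[{"gripper":255,"offset":[0,0,0],"angular":[0,0,0]},{"gripper":255,"offset":[0,0,0],"angular":[0,0,0]},{"gripper":255,"offset":[0,0,0],"angular":[0,0,0]}])

```text
t: 5.15
eef_pos: [0.6213, 0.2235, 0.1767]
tool_rot: [-0.004, -0.06, 0.998, 0.001]
contact_force: [0.3, -0.2, -1.7]
gripper_width: 0.169
grasp_force: 58.9
```

```bash
python3 go.py .6233 .242 .12 8.4
```

```text
t 5.15 q1,q7 [-0.49  1.3 ] off [-0.0047  0.018   0.0567] ang [ 0.003 -0.01  -0.034] w 0.169
```

Call:
drive_tool(deltas=[{"gripper":255,"offset":[-0.003,0.01,0.03],"angular":[0.003,-0.01,-0.034]},{"gripper":255,"offset":[-0.0047,0.018,0.055],"angular":[0.003,-0.01,-0.034]},{"gripper":255,"offset":[-0.0047,0.018,0.055],"angular":[0.003,-0.01,-0.034]},{"gripper":255,"offset":[-0.0047,0.018,0.055],"angular":[0.003,-0.01,-0.034]},{"gripper":255,"offset":[-0.0047,0.018,0.055],"angular":[0.003,-0.01,-0.034]}])

```text
t: 5.65
eef_pos: [0.6245, 0.2433, 0.1239]
tool_rot: [0.002, -0.074, 0.997, 0.001]
contact_force: [-0.2, 1.1, 0.2]
gripper_width: 0.163
grasp_force: 58.8
```

```bash
python3 go.py .6233 .242 .12 8.4
python3 - <<'E'
from h import *
a=optics.read_camera("top"); b=optics.read_camera("side"); cv2.imwrite("pics/t2.png",a); cv2.imwrite("pics/s2r.png",b)
A=cv2.resize(a[115:210,110:215],None,fx=5,fy=5,interpolation=2); B=cv2.resize(b[135:190,220:315],None,fx=8,fy=8,interpolation=2)
cv2.imwrite("pics/t2c.png",A);cv2.imwrite("pics/s2c.png",B)
E
```

```text
t 5.65 q1,q7 [-0.5  1.3] off [ 0.0014 -0.0011  0.0039] ang [0.002 0.004 0.001] w 0.163
```

View pics/t2c.png

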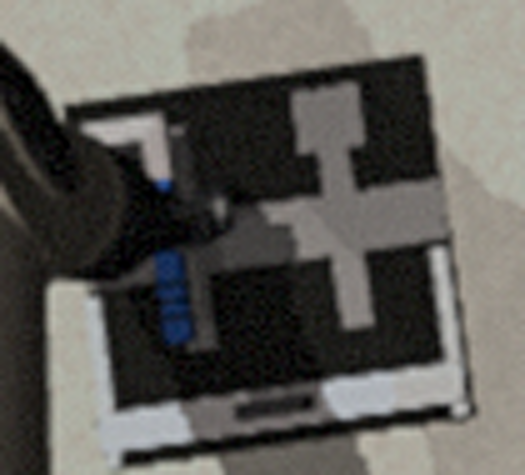

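The picture shows the hook spanner held over the left pocket, with its tail at (177,341) and arm corners at (163,115) and (82,124). I'll fit its held pose.

```bash
python3 - <<'E'
from fit import *
np.set_printoptions(precision=4,suppress=True)
g=.062;s=.054
L=[(163,343,-65,8,g),(191,338,-65,-8,g),(182,252,-21,-8,g),(163,115,76,-7,s),(82,124,76,42,s),(153,252,-21,8,g)]
p,r=fit("top",up(L,5,110,115),(.62,.24,.14)); print(p,np.degrees(p[2])); print(r.round(1).tolist(), bot.get_obs()["eef_pos"])
L=[l for i,l in enumerate(L) if i not in(2,5)]
p,r=fit("top",up(L,5,110,115),(.62,.24,.14)); print(p,np.degrees(p[2])); print(r.round(1).tolist(), bot.get_obs()["eef_pos"])
E
```

```text
[0.6267 0.2429 0.1492] 8.549533352935528
[[0.2, -0.6], [-0.1, -0.3], [-0.3, 2.6], [-0.2, -0.9], [0.1, -0.5], [0.3, 3.3]] [0.6245 0.2439 0.124 ]
[0.6249 0.2428 0.1461] 8.369040790301343
[[0.2, 0.0], [-0.2, 0.3], [-0.2, -0.4], [0.1, 0.0]] [0.6245 0.2439 0.124 ]
```

```bash
python3 go.py .6229 .2430 .0837 8.38
```

```text
t 5.75 q1,q7 [-0.5   1.29] off [ 0.0018 -0.0007  0.0403] ang [0.003 0.005 0.003] w 0.163
```

Call:
drive_tool(deltas=[{"gripper":255,"offset":[0.0018,-0.0007,0.01],"angular":[0.003,0.005,0.003]},{"gripper":255,"offset":[0.0018,-0.0007,0.02],"angular":[0.003,0.005,0.003]},{"gripper":255,"offset":[0.0018,-0.0007,0.029],"angular":[0.003,0.005,0.003]},{"gripper":255,"offset":[0.0018,-0.0007,0.029],"angular":[0.003,0.005,0.003]},{"gripper":255,"offset":[0.0018,-0.0007,0.029],"angular":[0.003,0.005,0.003]}])

```text
t: 6.25
eef_pos: [0.6215, 0.2437, 0.0927]
tool_rot: [-0.002, -0.074, 0.997, -0.001]
contact_force: [-0.2, -0.3, -1.2]
gripper_width: 0.167
grasp_force: 58.8
```

```bash
python3 go.py .6229 .2430 .0837 8.38
```

```text
t 6.25 q1,q7 [-0.5   1.29] off [-0.0013 -0.0009  0.009 ] ang [-0.001 -0.005  0.001] w 0.167
```

Call:
drive_tool(deltas=[{"gripper":255,"offset":[-0.0012,-0.0008,0.0],"angular":[0,-0.003,0]},{"gripper":255,"offset":[-0.0012,-0.0008,0.0],"angular":[0,-0.003,0]},{"gripper":255,"offset":[-0.0012,-0.0008,0.003],"angular":[0,-0.003,0]},{"gripper":255,"offset":[-0.0012,-0.0008,0.006],"angular":[0,-0.003,0]},{"gripper":255,"offset":[-0.0012,-0.0008,0.008],"angular":[0,-0.003,0]}])

```text
t: 6.75
eef_pos: [0.6228, 0.2431, 0.0849]
tool_rot: [-0.0, -0.074, 0.997, -0.0]
contact_force: [-0.4, -0.3, -1.0]
gripper_width: 0.167
grasp_force: 58.9
```

Call:
drive_tool(deltas=[{"gripper":255,"offset":[0,0,0],"angular":[0,0,0]},{"gripper":255,"offset":[0,0,0],"angular":[0,0,0]},{"gripper":255,"offset":[0,0,0],"angular":[0,0,0]}])

```text
t: 7.05
eef_pos: [0.6231, 0.2431, 0.0854]
tool_rot: [-0.0, -0.074, 0.997, -0.0]
contact_force: [-0.7, -0.1, -1.3]
gripper_width: 0.164
grasp_force: 58.9
```

```bash
python3 go.py .6229 .2430 .0837 8.38
```

```text
t 7.05 q1,q7 [-0.5   1.29] off [ 0.0002 -0.0001  0.0017] ang [-0.001 -0.     0.001] w 0.164
```

Call:
drive_tool(deltas=[{"gripper":255,"offset":[0,0,0.001],"angular":[0,0,0]},{"gripper":255,"offset":[0,0,0.0015],"angular":[0,0,0]},{"gripper":255,"offset":[0,0,0.002],"angular":[0,0,0]},{"gripper":255,"offset":[0,0,0.002],"angular":[0,0,0]},{"gripper":255,"offset":[0,0,0.002],"angular":[0,0,0]}])

```text
t: 7.55
eef_pos: [0.6231, 0.2432, 0.0838]
tool_rot: [-0.0, -0.074, 0.997, -0.0]
contact_force: [-2.9, -0.7, 5.1]
gripper_width: 0.167
grasp_force: 59.6
```

Contact at the expected depth. I'll open partly, then rise.

Call:
drive_tool(deltas=[{"gripper":150,"offset":[0,0,0],"angular":[0,0,0]},{"gripper":150,"offset":[0,0,0],"angular":[0,0,0]},{"gripper":150,"offset":[0,0,0],"angular":[0,0,0]},{"gripper":150,"offset":[0,0,0],"angular":[0,0,0]}])

```text
t: 7.95
eef_pos: [0.623, 0.2432, 0.0831]
tool_rot: [-0.0, -0.074, 0.997, -0.0]
contact_force: [0.7, -0.4, -0.1]
gripper_width: 0.411
grasp_force: 0.0
```

Call:
drive_tool(deltas=[{"gripper":150,"offset":[0,0,-0.02],"angular":[0,0,0]},{"gripper":150,"offset":[0,0,-0.05],"angular":[0,0,0]},{"gripper":130,"offset":[0,0,-0.09],"angular":[0,0,0]},{"gripper":100,"offset":[0,0,-0.09],"angular":[0,0,0]}])

```text
t: 8.35
eef_pos: [0.6261, 0.2443, 0.1791]
tool_rot: [0.005, -0.073, 0.997, 0.002]
contact_force: [0.9, 0.5, 0.8]
gripper_width: 0.603
grasp_force: 0.0
```

```bash
python3 go.py .536 -.3485 .17 6.05
```

```text
t 8.35 q1,q7 [-0.51  1.29] off [ 0.1761 -0.5732  0.0061] ang [0.003 0.012 0.053] w 0.603
```

Call:
drive_tool(deltas=[{"gripper":60,"offset":[0.065,-0.21,0.0],"angular":[0,0.01,0.02]},{"gripper":60,"offset":[0.065,-0.21,0.0],"angular":[0,0.01,0.02]},{"gripper":60,"offset":[0.065,-0.21,0.0],"angular":[0,0.01,0.02]},{"gripper":60,"offset":[0.065,-0.21,0.0],"angular":[0,0.01,0.02]},{"gripper":60,"offset":[0.065,-0.21,0.0],"angular":[0,0.01,0.02]}])

```text
t: 8.85
eef_pos: [0.5883, 0.0193, 0.1731]
tool_rot: [-0.005, -0.062, 0.998, -0.002]
contact_force: [-0.4, 0.3, -0.3]
gripper_width: 0.763
grasp_force: 0.0
```

Call:
drive_tool(deltas=[{"gripper":60,"offset":[0.065,-0.21,0.0],"angular":[0,0,0.02]},{"gripper":60,"offset":[0.065,-0.21,0.0],"angular":[0,0,0.02]},{"gripper":60,"offset":[0.065,-0.21,0.0],"angular":[0,0,0.02]},{"gripper":60,"offset":[0.065,-0.21,0.0],"angular":[0,0,0.02]},{"gripper":60,"offset":[0.065,-0.21,0.0],"angular":[0,0,0.02]}])

```text
t: 9.35
eef_pos: [0.5507, -0.1972, 0.1739]
tool_rot: [-0.004, -0.054, 0.999, -0.002]
contact_force: [-0.5, 0.3, 0.3]
gripper_width: 0.765
grasp_force: 0.0
```

```bash
python3 go.py .536 -.3485 .17 6.05
```

```text
t 9.35 q1,q7 [0.14 1.98] off [ 0.031  -0.1488  0.0047] ang [-0.004 -0.011  0.004] w 0.765
```

Call:
drive_tool(deltas=[{"gripper":60,"offset":[0.01,-0.045,0.0],"angular":[0,0,0]},{"gripper":60,"offset":[0.021,-0.09,0.0],"angular":[0,0,0]},{"gripper":60,"offset":[0.03,-0.138,0.02],"angular":[0,0,0]},{"gripper":60,"offset":[0.03,-0.138,0.04],"angular":[0,0,0]},{"gripper":60,"offset":[0.03,-0.138,0.04],"angular":[0,0,0]}])

```text
t: 9.85
eef_pos: [0.536, -0.3325, 0.1313]
tool_rot: [-0.007, -0.056, 0.998, 0.0]
contact_force: [0.1, 1.2, 0.0]
gripper_width: 0.765
grasp_force: 0.0
```

Call:
drive_tool(deltas=[{"gripper":60,"offset":[0,0,0],"angular":[0,0,0]},{"gripper":60,"offset":[0,0,0],"angular":[0,0,0]}])

```text
t: 10.05
eef_pos: [0.5397, -0.3299, 0.1352]
tool_rot: [-0.003, -0.059, 0.998, -0.0]
contact_force: [-1.2, 0.1, 0.2]
gripper_width: 0.763
grasp_force: 0.0
```

```bash
python3 go.py .536 -.3485 .0785 6.05
python3 - <<'E'
from h import *
crop(optics.read_camera("top"),118,120,92,92,6,"pics/tray3.png")
E
```

```text
t 10.05 q1,q7 [0.36 2.22] off [ 0.0055 -0.018   0.0567] ang [-0.001 -0.009  0.016] w 0.763
```

View pics/tray3.png

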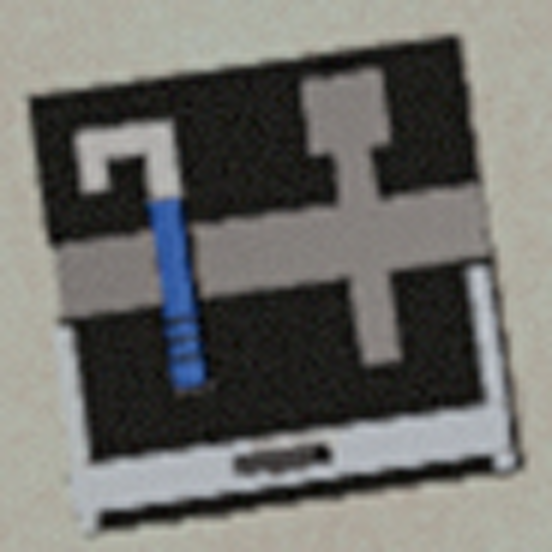

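The hook spanner looks seated in the left pocket: grip tail at (188,385), arm at (85,135). Now the open-ended spanner.

Call:
drive_tool(deltas=[{"gripper":60,"offset":[0.0055,-0.018,0.0],"angular":[0,-0.009,0.016]},{"gripper":60,"offset":[0.0055,-0.018,0.0],"angular":[0,-0.009,0.016]},{"gripper":60,"offset":[0.0055,-0.018,0.02],"angular":[0,-0.009,0.016]},{"gripper":60,"offset":[0.0055,-0.018,0.035],"angular":[0,-0.009,0.016]},{"gripper":60,"offset":[0.0055,-0.018,0.035],"angular":[0,-0.009,0.016]}])

```text
t: 10.6
eef_pos: [0.534, -0.3481, 0.0974]
tool_rot: [-0.002, -0.052, 0.999, 0.001]
contact_force: [-0.5, 0.4, -0.6]
gripper_width: 0.763
grasp_force: 0.0
```

```bash
python3 go.py .536 -.3485 .0785 6.05
```

```text
t 10.6 q1,q7 [0.4  2.24] off [-0.002  -0.0006  0.0189] ang [ 0.003 -0.005 -0.001] w 0.763
```

Call:
drive_tool(deltas=[{"gripper":60,"offset":[-0.001,-0.0006,0.01],"angular":[0.002,-0.003,0]},{"gripper":60,"offset":[-0.001,-0.0006,0.018],"angular":[0.002,-0.003,0]},{"gripper":60,"offset":[-0.001,-0.0006,0.018],"angular":[0.002,-0.003,0]},{"gripper":60,"offset":[-0.001,-0.0006,0.018],"angular":[0.002,-0.003,0]}])

```text
t: 11.0
eef_pos: [0.536, -0.3504, 0.0814]
tool_rot: [0.001, -0.052, 0.999, -0.001]
contact_force: [-0.2, 0.2, -0.1]
gripper_width: 0.765
grasp_force: 0.0
```

```bash
python3 go.py .536 -.3485 .078 6.05
```

```text
t 11.0 q1,q7 [0.4  2.25] off [-0.0002  0.0019  0.0034] ang [-0.003  0.001 -0.003] w 0.765
```

Call:
drive_tool(deltas=[{"gripper":60,"offset":[0,0.0015,0.003],"angular":[0,0,0]},{"gripper":60,"offset":[0,0.0015,0.003],"angular":[0,0,0]},{"gripper":255,"offset":[0,0.0015,0.0033],"angular":[0,0,0]},{"gripper":255,"offset":[0,0.0015,0.0033],"angular":[0,0,0]},{"gripper":255,"offset":[0,0.0015,0.0033],"angular":[0,0,0]}])

```text
t: 11.5
eef_pos: [0.5359, -0.3491, 0.0783]
tool_rot: [0.001, -0.052, 0.999, -0.001]
contact_force: [-0.2, -0.0, -0.6]
gripper_width: 0.26
grasp_force: 0.0
```

Call:
drive_tool(deltas=[{"gripper":255,"offset":[0,0,0],"angular":[0,0,0]},{"gripper":255,"offset":[0,0,0],"angular":[0,0,0]},{"gripper":255,"offset":[0,0,0],"angular":[0,0,0]},{"gripper":255,"offset":[0,0,0],"angular":[0,0,0]}])

```text
t: 11.9
eef_pos: [0.536, -0.3492, 0.0785]
tool_rot: [0.001, -0.052, 0.999, -0.001]
contact_force: [-0.4, 0.3, 5.8]
gripper_width: 0.161
grasp_force: 60.3
```

Call:
drive_tool(deltas=[{"gripper":255,"offset":[0,0,-0.03],"angular":[0,0,0]},{"gripper":255,"offset":[0,0,-0.07],"angular":[0,0,0]},{"gripper":255,"offset":[0,0,-0.1],"angular":[0,0,0]},{"gripper":255,"offset":[0,0,-0.1],"angular":[0,0,0]}])

```text
t: 12.3
eef_pos: [0.5375, -0.3501, 0.1822]
tool_rot: [0.004, -0.052, 0.999, -0.003]
contact_force: [0.7, -1.3, -1.9]
gripper_width: 0.167
grasp_force: 59.5
```

```bash
python3 go.py .6379 .1431 .18 8.4
```

```text
t 12.3 q1,q7 [0.38 2.23] off [-1.506e-01  4.802e-01  3.000e-04] ang [-0.008  0.009 -0.055] w 0.167
```

Call:
drive_tool(deltas=[{"gripper":255,"offset":[-0.01,0.03,-0.005],"angular":[0,0.005,-0.005]},{"gripper":255,"offset":[-0.023,0.075,-0.005],"angular":[0,0.005,-0.01]},{"gripper":255,"offset":[-0.038,0.12,-0.005],"angular":[0,0.005,-0.015]},{"gripper":255,"offset":[-0.053,0.167,-0.005],"angular":[0,0.005,-0.02]},{"gripper":255,"offset":[-0.068,0.214,-0.005],"angular":[0,0.005,-0.025]}])

```text
t: 12.8
eef_pos: [0.5804, -0.1269, 0.1811]
tool_rot: [-0.002, -0.061, 0.998, -0.001]
contact_force: [2.1, -0.0, -2.5]
gripper_width: 0.165
grasp_force: 59.5
```

Call:
drive_tool(deltas=[{"gripper":255,"offset":[-0.014,0.045,0],"angular":[0,0,-0.005]},{"gripper":255,"offset":[-0.028,0.09,0],"angular":[0,0,-0.01]},{"gripper":255,"offset":[-0.042,0.135,0],"angular":[0,0,-0.015]},{"gripper":255,"offset":[-0.056,0.18,0],"angular":[0,0,-0.02]},{"gripper":255,"offset":[-0.066,0.21,0],"angular":[0,0,-0.025]}])

```text
t: 13.3
eef_pos: [0.6199, 0.0923, 0.1803]
tool_rot: [-0.002, -0.073, 0.997, -0.0]
contact_force: [1.2, -0.7, -2.5]
gripper_width: 0.169
grasp_force: 59.4
```

```bash
python3 go.py .6379 .1431 .13 8.4
```

```text
t 13.3 q1,q7 [-0.3   1.51] off [-0.0254  0.0476  0.0501] ang [-0.001 -0.006  0.   ] w 0.169
```

Call:
drive_tool(deltas=[{"gripper":255,"offset":[-0.02,0.04,0.0],"angular":[0,0,0]},{"gripper":255,"offset":[-0.023,0.042,0.03],"angular":[0,-0.003,0]},{"gripper":255,"offset":[-0.023,0.042,0.055],"angular":[0,-0.003,0]},{"gripper":255,"offset":[-0.023,0.042,0.055],"angular":[0,-0.003,0]},{"gripper":255,"offset":[-0.023,0.042,0.055],"angular":[0,-0.003,0]}])

```text
t: 13.8
eef_pos: [0.6368, 0.1317, 0.1257]
tool_rot: [-0.001, -0.071, 0.997, -0.002]
contact_force: [1.2, -0.7, -1.4]
gripper_width: 0.166
grasp_force: 59.4
```

Call:
drive_tool(deltas=[{"gripper":255,"offset":[0,0,0],"angular":[0,0,0]},{"gripper":255,"offset":[0,0,0],"angular":[0,0,0]}])

```text
t: 14.0
eef_pos: [0.6384, 0.132, 0.1283]
tool_rot: [0.001, -0.071, 0.997, -0.001]
contact_force: [0.1, -0.3, -1.9]
gripper_width: 0.163
grasp_force: 59.5
```

```bash
python3 go.py .6379 .1431 .12 8.4
python3 - <<'E'
from h import *
a=optics.read_camera("top"); print(bot.get_obs()["eef_pos"])
crop(a,110,115,105,95,5,"pics/t4.png")
E
```

```text
t 14.0 q1,q7 [-0.35  1.46] off [-0.001   0.011   0.0083] ang [-0.002  0.003 -0.006] w 0.163
[0.6383026  0.13215275 0.12827606]
```

View pics/t4.png

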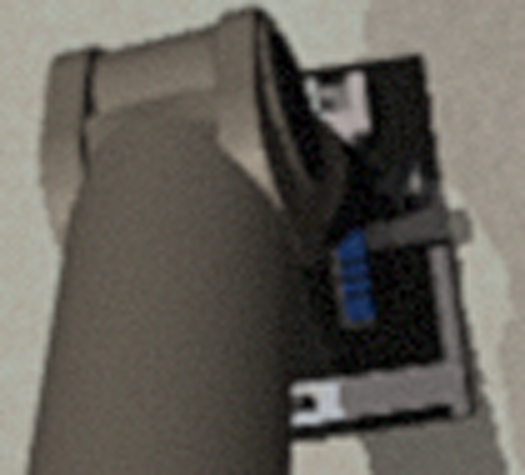

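The spanner is held near the right pocket: tail corners at (346,323) and (375,318), head corners at (361,70) and (370,134).

```bash
python3 - <<'E'
from fit import *
np.set_printoptions(precision=4,suppress=True)
g=.066;s=.058
L=[(346,323,-65,8,g),(375,318,-65,-8,g),(361,70,86,-19,s),(370,134,50,-19,s)]
p,r=fit("top",up(L,5,110,115),(.62,.24,.14)); print(p,np.degrees(p[2])); print(r.round(1).tolist(), bot.get_obs()["eef_pos"])
E
```

```text
[0.6381 0.1309 0.1434] 8.216724172145355
[[0.3, -0.2], [-0.3, 0.1], [0.1, 0.7], [-0.1, -0.6]] [0.6383 0.1322 0.1283]
```

```bash
python3 go.py .6380 .1443 .098 8.4
```

```text
t 14.05 q1,q7 [-0.35  1.46] off [-0.0014  0.0121  0.0303] ang [-0.002  0.002 -0.006] w 0.169
```

Call:
drive_tool(deltas=[{"gripper":255,"offset":[-0.001,0.006,0.01],"angular":[-0.001,0.002,-0.006]},{"gripper":255,"offset":[-0.0014,0.012,0.02],"angular":[-0.001,0.002,-0.006]},{"gripper":255,"offset":[-0.0014,0.012,0.03],"angular":[-0.001,0.002,-0.006]},{"gripper":255,"offset":[-0.0014,0.012,0.03],"angular":[-0.001,0.002,-0.006]},{"gripper":255,"offset":[-0.0014,0.012,0.03],"angular":[-0.001,0.002,-0.006]}])

```text
t: 14.55
eef_pos: [0.6369, 0.1441, 0.0961]
tool_rot: [-0.002, -0.074, 0.997, -0.001]
contact_force: [-0.3, 0.6, -1.6]
gripper_width: 0.171
grasp_force: 59.4
```

Call:
drive_tool(deltas=[{"gripper":255,"offset":[0,0,0],"angular":[0,0,0]},{"gripper":255,"offset":[0,0,0],"angular":[0,0,0]}])

```text
t: 14.75
eef_pos: [0.6376, 0.1441, 0.0973]
tool_rot: [-0.001, -0.073, 0.997, -0.001]
contact_force: [-0.1, -0.3, -1.8]
gripper_width: 0.166
grasp_force: 59.4
```

```bash
python3 go.py .6380 .1443 .0845 8.4
```

```text
t 14.75 q1,q7 [-0.36  1.45] off [-0.0004  0.0002  0.0128] ang [-0.002 -0.001  0.   ] w 0.166
```

Call:
drive_tool(deltas=[{"gripper":255,"offset":[-0.0003,0.0002,0.004],"angular":[-0.001,0,0]},{"gripper":255,"offset":[-0.0003,0.0002,0.008],"angular":[-0.001,0,0]},{"gripper":255,"offset":[-0.0003,0.0002,0.0115],"angular":[-0.001,0,0]},{"gripper":255,"offset":[-0.0003,0.0002,0.0115],"angular":[-0.001,0,0]},{"gripper":255,"offset":[-0.0003,0.0002,0.0115],"angular":[-0.001,0,0]}])

```text
t: 15.25
eef_pos: [0.6374, 0.1445, 0.0852]
tool_rot: [-0.001, -0.074, 0.997, -0.0]
contact_force: [-1.0, 0.2, -1.4]
gripper_width: 0.167
grasp_force: 59.5
```

Call:
drive_tool(deltas=[{"gripper":255,"offset":[0,0,0.001],"angular":[0,0,0]},{"gripper":255,"offset":[0,0,0.0015],"angular":[0,0,0]},{"gripper":255,"offset":[0,0,0.002],"angular":[0,0,0]},{"gripper":255,"offset":[0,0,0.002],"angular":[0,0,0]},{"gripper":255,"offset":[0,0,0.002],"angular":[0,0,0]}])

```text
t: 15.75
eef_pos: [0.6375, 0.1445, 0.0845]
tool_rot: [-0.001, -0.074, 0.997, -0.0]
contact_force: [-4.3, -0.5, 7.9]
gripper_width: 0.166
grasp_force: 60.7
```

Call:
drive_tool(deltas=[{"gripper":150,"offset":[0,0,0],"angular":[0,0,0]},{"gripper":150,"offset":[0,0,0],"angular":[0,0,0]},{"gripper":150,"offset":[0,0,0],"angular":[0,0,0]},{"gripper":150,"offset":[0,0,0],"angular":[0,0,0]}])

```text
t: 16.15
eef_pos: [0.6376, 0.1445, 0.0833]
tool_rot: [-0.001, -0.074, 0.997, -0.0]
contact_force: [-0.4, -0.6, 0.6]
gripper_width: 0.411
grasp_force: 0.0
```

Call:
drive_tool(deltas=[{"gripper":150,"offset":[0,0,-0.02],"angular":[0,0,0]},{"gripper":150,"offset":[0,0,-0.05],"angular":[0,0,0]},{"gripper":150,"offset":[0,0,-0.09],"angular":[0,0,0]},{"gripper":255,"offset":[0,0,-0.09],"angular":[0,0,0]}])

```text
t: 16.55
eef_pos: [0.6409, 0.1453, 0.1791]
tool_rot: [0.004, -0.073, 0.997, 0.001]
contact_force: [1.2, 0.6, -0.1]
gripper_width: 0.261
grasp_force: 0.0
```

```bash
python3 go.py .480 .173 .17 8.4
```

```text
t 16.55 q1,q7 [-0.37  1.44] off [0.1552 0.051  0.0079] ang [0.001 0.01  0.   ] w 0.261
```

Call:
drive_tool(deltas=[{"gripper":255,"offset":[0.04,0.015,0],"angular":[0,0.005,0]},{"gripper":255,"offset":[0.08,0.03,0],"angular":[0,0.005,0]},{"gripper":255,"offset":[0.12,0.04,0],"angular":[0,0.005,0]},{"gripper":255,"offset":[0.155,0.051,0],"angular":[0,0.005,0]},{"gripper":255,"offset":[0.155,0.051,0],"angular":[0,0.005,0]}])

```text
t: 17.05
eef_pos: [0.4717, 0.1729, 0.1728]
tool_rot: [-0.005, -0.076, 0.997, -0.001]
contact_force: [0.7, 0.2, 0.9]
gripper_width: 0.003
grasp_force: 0.0
```

Call:
drive_tool(deltas=[{"gripper":255,"offset":[0,0,0],"angular":[0,0,0]},{"gripper":255,"offset":[0,0,0],"angular":[0,0,0]}])

```text
t: 17.25
eef_pos: [0.4782, 0.1722, 0.1738]
tool_rot: [-0.002, -0.073, 0.997, -0.0]
contact_force: [-1.1, 0.4, 0.3]
gripper_width: -0.0
grasp_force: 0.0
```

```bash
python3 go.py .480 .173 .115 8.4
python3 - <<'E'
from h import *
a=optics.read_camera("top"); b=optics.read_camera("side")
A=cv2.resize(a[115:212,110:215],(520,480),interpolation=2); cv2.imwrite("pics/t5.png",A)
crop(b,220,135,95,60,8,"pics/s5.png")
E
```

```text
t 17.25 q1,q7 [-0.51  1.28] off [-0.0022  0.0005  0.0588] ang [-0.001 -0.006  0.   ] w -0.0
```

View pics/s5.png

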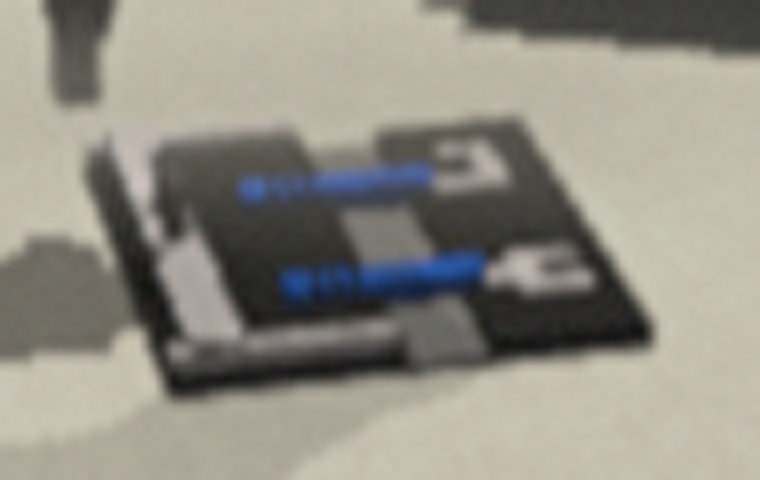

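Both tools lie flush in the side view (hook 335,180; open 385,278), and the fingers (75,90) are behind the bar. Next I lower behind the tab and push.

Call:
drive_tool(deltas=[{"gripper":255,"offset":[0,0,0.03],"angular":[0,-0.003,0]},{"gripper":255,"offset":[0,0,0.059],"angular":[0,-0.003,0]},{"gripper":255,"offset":[0,0,0.059],"angular":[0,-0.003,0]},{"gripper":255,"offset":[-0.01,0,0.059],"angular":[0,-0.003,0]},{"gripper":255,"offset":[-0.02,0,0.059],"angular":[0,-0.003,0]}])

```text
t: 17.85
eef_pos: [0.4983, 0.1755, 0.1158]
tool_rot: [-0.001, -0.073, 0.997, -0.0]
contact_force: [0.7, 0.2, 0.0]
gripper_width: -0.003
grasp_force: 0.0
```

Call:
drive_tool(deltas=[{"gripper":255,"offset":[-0.006,0,0],"angular":[0,0,0]},{"gripper":255,"offset":[-0.012,0,0],"angular":[0,0,0]},{"gripper":255,"offset":[-0.018,0,0],"angular":[0,0,0]},{"gripper":255,"offset":[-0.024,0,0],"angular":[0,0,0]},{"gripper":255,"offset":[-0.03,0,0],"angular":[0,0,0]}])

```text
t: 18.35
eef_pos: [0.5262, 0.1797, 0.1145]
tool_rot: [-0.002, -0.074, 0.997, -0.0]
contact_force: [-1.5, 1.1, 2.0]
gripper_width: -0.002
grasp_force: 1.1
```

```bash
python3 go.py .6306 .1926 .115 8.4
```

```text
t 18.35 q1,q7 [-0.48  1.31] off [-0.1052 -0.0026 -0.0009] ang [-0.001 -0.005  0.001] w -0.002
```

Call:
drive_tool(deltas=[{"gripper":255,"offset":[-0.005,0,0],"angular":[0,0,0]},{"gripper":255,"offset":[-0.01,0,0],"angular":[0,0,0]},{"gripper":255,"offset":[-0.014,0,0],"angular":[0,0,0]},{"gripper":255,"offset":[-0.018,0,0],"angular":[0,0,0]},{"gripper":255,"offset":[-0.021,0,0],"angular":[0,0,0]}])

```text
t: 18.85
eef_pos: [0.547, 0.1828, 0.1143]
tool_rot: [-0.002, -0.074, 0.997, -0.0]
contact_force: [-3.1, 1.1, 0.4]
gripper_width: -0.001
grasp_force: 1.1
```

Call:
drive_tool(deltas=[{"gripper":255,"offset":[-0.002,0,0],"angular":[0,0,0]},{"gripper":255,"offset":[-0.004,0,0],"angular":[0,0,0]},{"gripper":255,"offset":[-0.006,0,0],"angular":[0,0,0]},{"gripper":255,"offset":[-0.006,0,0],"angular":[0,0,0]}])

```text
t: 19.25
eef_pos: [0.553, 0.1835, 0.1143]
tool_rot: [-0.001, -0.074, 0.997, -0.0]
contact_force: [-0.6, 1.3, 0.4]
gripper_width: 0.003
grasp_force: 0.4
```

Call:
drive_tool(deltas=[{"gripper":255,"offset":[-0.002,0,0],"angular":[0,0,0]},{"gripper":255,"offset":[-0.004,0,0],"angular":[0,0,0]},{"gripper":255,"offset":[-0.006,0,0],"angular":[0,0,0]},{"gripper":255,"offset":[-0.008,0,0],"angular":[0,0,0]}])

```text
t: 19.65
eef_pos: [0.5607, 0.1847, 0.1143]
tool_rot: [-0.002, -0.074, 0.997, -0.001]
contact_force: [-1.6, 0.0, 0.4]
gripper_width: -0.001
grasp_force: 1.0
```

Call:
drive_tool(deltas=[{"gripper":255,"offset":[-0.001,0,0],"angular":[0,0,0]},{"gripper":255,"offset":[-0.002,0,0],"angular":[0,0,0]},{"gripper":255,"offset":[-0.003,0,0],"angular":[0,0,0]}])

```text
t: 19.95
eef_pos: [0.5623, 0.1849, 0.1142]
tool_rot: [-0.003, -0.074, 0.997, -0.001]
contact_force: [-9.3, -0.5, 6.8]
gripper_width: 0.003
grasp_force: 4.4
```

Call:
drive_tool(deltas=[{"gripper":255,"offset":[-0.0005,0,0],"angular":[0,0,0]},{"gripper":255,"offset":[-0.001,0,0],"angular":[0,0,0]},{"gripper":255,"offset":[-0.001,0,0],"angular":[0,0,0]}])

```text
t: 20.25
eef_pos: [0.5624, 0.1849, 0.1141]
tool_rot: [-0.004, -0.074, 0.997, -0.001]
contact_force: [-9.7, -0.2, 7.7]
gripper_width: -0.001
grasp_force: 4.8
```

Call:
drive_tool(deltas=[{"gripper":255,"offset":[0.015,0,0],"angular":[0,0,0]},{"gripper":255,"offset":[0.03,0,0],"angular":[0,0,0]},{"gripper":255,"offset":[0.06,0,-0.03],"angular":[0,0,0]},{"gripper":255,"offset":[0.08,0,-0.07],"angular":[0,0,0]},{"gripper":255,"offset":[0.08,0.03,-0.11],"angular":[0,0,0]}])

```text
t: 20.75
eef_pos: [0.4799, 0.1985, 0.225]
tool_rot: [-0.003, -0.07, 0.998, -0.002]
contact_force: [1.3, 1.1, 0.2]
gripper_width: 0.002
grasp_force: 0.0
```

Call:
drive_tool(deltas=[{"gripper":255,"offset":[0,0.05,0],"angular":[0,0,0]},{"gripper":255,"offset":[0,0.1,0],"angular":[0,0,0]},{"gripper":255,"offset":[0,0.15,0],"angular":[0,0,0]},{"gripper":255,"offset":[0,0.15,0],"angular":[0,0,0]},{"gripper":255,"offset":[0,0.15,0],"angular":[0,0,0]}])

```text
t: 21.25
eef_pos: [0.4593, 0.3532, 0.2245]
tool_rot: [-0.001, -0.075, 0.997, -0.0]
contact_force: [-0.5, -0.4, -0.1]
gripper_width: 0.0
grasp_force: 0.0
```

```bash
python3 - <<'E'
from h import *
a=optics.read_camera("top"); b=optics.read_camera("side"); o=bot.get_obs(); print(o["t"],o["eef_pos"],o["contact_force"])
A=cv2.resize(a[115:212,110:215],None,fx=4,fy=4,interpolation=2); B=cv2.resize(b[135:195,220:315],None,fx=4,fy=4,interpolation=2)
C=np.zeros((A.shape[0],A.shape[1]+B.shape[1],3),np.uint8); C[:,:A.shape[1]]=A; C[:B.shape[0],A.shape[1]:]=B; cv2.imwrite("pics/fin.png",C); print(C.shape)
E
```

```text
21.35 [0.46023292 0.350334   0.22438271] [ 0.15442162 -0.07693149 -0.11267214]
(388, 800, 3)
```

View pics/fin.png

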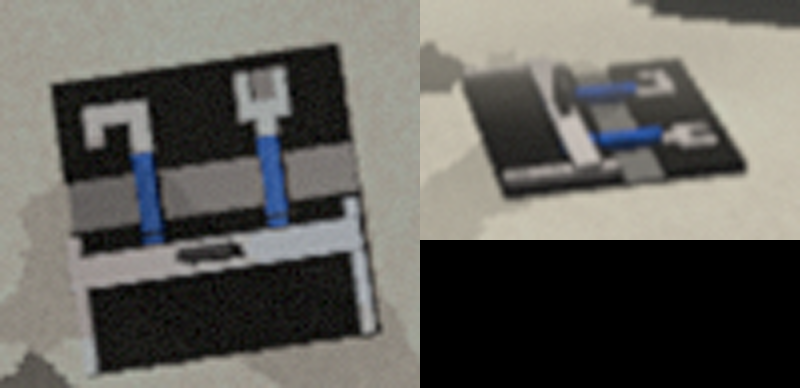

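Both tools are seated and the bar (tab at 212,252) lies over their tails. I'll check the travel and hand in.

```bash
python3 - <<'E'
from h import *
t=ray("top",(211+.5)/4-.5+110,(252+.5)/4-.5+115,.063)[:2]-[.6306,.1926]; x=t@[np.cos(.1463),np.sin(.1463)]; print("tab x",x,"travel vs start",x+.111)
if x+.111>.05: print(bot.hand_in())
E
```

```text
tab x -0.054987549067541504 travel vs start 0.0560124509324585
the job is handed in; nothing more can be done
None
```

Handed in at about 21 s: both spanners look seated in their own pockets, and the keeper bar was pushed until it stopped hard (about 56 mm of travel in the camera image, plus its 0–14 mm starting offset); no verdict came back.

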